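Stand an airframe stub in its service cradle, drop its leg and hold it upright

ROBOT

A 6-joint arm with a two-finger parallel gripper is mounted at the origin on the work surface. World frame = base frame: x ahead of the robot, y to its left, z up, the work surface at z = 0. Lengths are in mm, angles in rad, forces in N, time in s.
With the tool pointing down it reaches from about 275 to 1000 mm from the base axis. Payload 8.4 kg.
Tool frame: the origin (TCP) lies at the very end of the fingers, on their centre line; the grasp point (between the pads) lies behind it (r.grip_point_offset is the x of the grasp point in the tool frame, in mm); x points along the fingers, z is the direction in which the jaws open and shut, and the axes are right-handed (so a half turn about x gives the same grasp; the last joint's range is limited). The gripper opens to 85 mm and grips with 20 to 120 N. Pads are 22 mm wide; open, the fingers measure 114 mm over their backs; the gripper's body (76 mm by 85 mm) begins 54 mm behind the grasp point. The pads swing forward as they close: fully open they stand 13 mm farther back than shut.
Start: joints at [1.241, 0.353, 1.633, -0, 1.155, -0.002], TCP at [201.224, 591.724, 231.281] pointing down, gripper open.
Joint ranges: [-2.63, 2.63], [-0.92, 2.1], [0.06, 2.66], [-1.3, 4.44], [0, 2.69], [-3.02, 3.02]. Speed limits (rad/s): [2.22, 2.22, 2.79, 3.14, 3.14, 3.14].

INTERFACE

Orientations are given as [roll, pitch, yaw] about the fixed x, y, z axes, in that order (R = Rz(yaw) Ry(pitch) Rx(roll)).
In Python, from rig import r, vision, order gives the robot as it stands. The module is installed in compiled form; this text tells all that it offers.
- The arm moves only by the tool step_arm, never from a script. Its argument "rows" is a list of rows, each a list of 7 numbers: the shift along the world's x, y, z in mm, then the turn, a rotation vector about the world's x, y, z in rad, then the finger opening in mm, from 0 to 85.4. A call has exactly 8 rows; each row is the pose to reach, as a shift and turn from the pose measured when the call began; what a row does not reach only later rows make up. A row lasts 1/8 s, in which the tool goes at most 62.5 mm and 10.7 degrees, less where a joint would pass 70% of its speed; a pose out of reach is approached as far as the arm can. A call with a gripper value outside its range is refused whole. The fingers move at their own pace and stop on an object; "force" is the grip in N (left out, the last holds). Time passes only in rows, so rows that repeat a pose let the fingers close, or fill a call up. It gives the time, the measured TCP pose, the force and the opening at its end, in the units of the state.
- r.sense(): the state, without advancing time (a new reading comes with each control period).
- vision.grab_frame(name): name is "scene" or "top" or "wrist"; returns (picture, depth): 400x640x3 uint8, red, green, blue; 400x640 float32, mm along the optical axis (not along the pixel's ray), 0 where there is no reading.
- vision.camera_info(name): a dict with "K" (3x3 intrinsics, pixels), "origin" and "attitude" of the camera in the world; the wrist camera has in their place "tool_from_camera" (4x4, takes a point from camera to tool coordinates, whose origin is the TCP and whose axes are the tool frame's). Camera axes: x right, y down, z forward; pixel columns grow to the right and rows downward; lengths in mm; the calibration is good to about 2 mm. A picture is of the moment at which its call begins: read the wrist's pose just before it. camera_info takes no time and is no camera call.
- order.sign_off(): hands the job in, once; it reports no verdict.
The state is a dict: "clock": time; "qpos": joint angles; "qvel": joint speeds; "joint_efforts": joint torques, N m; "eef_pos": TCP position; "tcp_rot": TCP orientation; "contact_force": force on the tool from outside, world axes, zero at the start; "wrist_torque": the same for the moment, N m; "opening": opening from 0.0 (shut) to 1.0 (fully open).
Only numpy, scipy, OpenCV 4.12 (cv2) and the standard library are available. Lean on these libraries where they do the work, as an engineer would, in place of code of your own. Each camera call takes 0.05 s, during which the arm holds its last target.

TASK

Move the airframe stub from the foam block into the channel of the raised service cradle, leg still folded up and hub towards the two rest posts, and let go so that it leans back on the posts. Then flip its folded leg forward over centre so that it drops all the way to its stop, and finally take the stub by its neck, bring it upright with its keel still in the channel, and finish while holding it upright: it tips back if let go. Leave the other things on the bench where they are.

Things in the scene. Friction and masses are not known exactly. Their poses are not given: they have to be found in the camera images.
- keel (a point): Under the middle of the keel of the loose airframe stub, a grey plastic plate 12 mm thick (x) and 172 mm high. Axes are the stub's own: z up along it, x to its front, y to its leg side. Round-bottomed keel 80 mm long (y) up to z 36; plate 110 mm wide from z 36 to 111; neck above. 0.3 to 0.6 kg, weight behind the keel: it cannot stand alone, it tips towards the hub.
- neck (a point): Centre of the stub's neck, 150 mm above the keel point; axes as keel. The neck is 12 mm thick (x), 50 mm wide (y) and runs from z 111 to the stub's top at z 172: grip it here across its thickness.
- hub (a point): Centre of the rear face of the dark round motor hub on the stub's back: 52 mm across, reaching from the plate back to x -32, centred at z 75 (stub axes). A black tube end, 18 mm thick, sticks out of the plate's -y edge to y -88 at z 85.
- leg_hinge (a point): Hinge of the folding leg on the stub, 68 mm to +y and 47 mm above the keel point; the leg turns about the stub's y.
- leg_bar (a point): Middle of the black cross bar (foot) at the leg's end: 10 mm thick, reaching along the stub's y from y 68 to y 105 (this point at y 87), beside the plate. The leg is a steel rod 8 mm thick, 110 mm from hinge to bar, 40 g.
- leg (a joint): Leg angle: 0 folded up (pointing up, leaning 15 degrees to the stub's back), 0.26 straight up along the stub, growing as the bar moves to the front; at its stop, 2.88, it points down and forward (bar 55 mm in front of, 48 mm below the keel point). It falls to whichever side of the vertical it is on, with slight friction: 20 degrees past it, it drops to the stop by itself. Push the bar along its arc: a level push may jam and tip the stub.
- slot (a point): Centre of the slot floor, 10 mm above the bench, in the fixed dark grey foam block (110 x 150 mm, 38 mm high) where the stub starts: keel 28 mm deep in the slot, stub axes along these, 1.5 mm play to each side, so it may lean back about 0.14 rad. Block and cradle stand 0.3 to 0.45 m apart, either one on the left.
- channel (a point): Centre of the channel floor of the fixed aluminium cradle, 55 mm above the bench (z up, x to the front, y along the channel). The channel, in the top of a bar 34 mm wide (x) and 110 mm long, is 20 mm wide, 96 mm long, 15 mm deep. The stub stands in it with its x along this x. Upright there, the dropped leg clears the bench by 2 mm, so it stops tipping forward.
- rests (a point): Midway between the tops of the cradle's two upright steel rest posts, 103 mm above the channel floor and 35 mm behind it (x -35). The posts are 12 mm thick, at y -44 and +44; the hub goes between them. Let go in the channel, the stub leans back about 0.25 rad against the posts.

How it is judged (in metres and radians):
On the way, in this order (a step that is already met when the one before it is completed fails the run):
1. the stub stands in the cradle's channel, let go, leaning back on the posts, with its leg still folded up (x of keel in the frame of channel between -0.009 and 0.009 m and y of keel in the frame of channel between -0.018 and 0.018 m and z of keel in the frame of channel between -0.004 and 0.007 m and angle between keel's own z axis and vertical between 0.12 and 0.4 rad and contact force between the fingers and stub below 0.1 N and value of joint leg below 0.3 rad), for 0.2 s.
2. the leg is flipped over centre and down at its stop while the stub stands in the channel (x of keel in the frame of channel between -0.009 and 0.009 m and y of keel in the frame of channel between -0.018 and 0.018 m and z of keel in the frame of channel between -0.004 and 0.007 m and value of joint leg above 2.7 rad), for 0.2 s.
At the end, for the whole second after the job is handed in: The robot's fingers hold the stub (over 0.5 N); the stub is within 0.09 rad of upright, its keel point within 9 mm across and 18 mm along the channel's centre and at most 7 mm above its floor, facing along the cradle within 0.2 rad; the leg is at its stop (over 2.7 rad) (all of step 2 and angle between keel's own z axis and vertical below 0.09 rad and angle between the x axis of keel and the x axis of channel, either way round below 0.2 rad and contact force between the fingers and stub above 0.5 N and velocity of joint leg below 0.3 rad/s); the arm keeps its last pose, push and grip.
It fails at once if the stub is toppled (angle between keel's own z axis and vertical above 0.8 rad).
It fails at once if another thing on the bench is shoved more than 30 mm (distance of any of driver, tape, prop, motor, battery, screwtray, pot from where it was at the start of the episode above 0.03 m).
It also fails if it takes over 58 s, if anything falls off the work surface, if the arm or the gripper's body presses on something with over 40 N, if the wrist force passes 120 N, or if a joint passes its speed limit or range.

## Working session

There is one attempt and no reset: what is moved stays moved. The work goes in short steps, Python scripts to look and compute and a tool call to move; the robot and the scene stay as the last step left them, time stands still between calls to the robot, and variables do not carry over. Pictures are saved under pics/ and viewed, and the job is handed in when it is done.

Besides the shell and the picture viewer there is one more tool, called after ">>>" as a command line: name --pt "numbers of a row" for each row, then --argument value for the rest. step_arm: Moves the arm, as the interface text tells. Its arguments: {"type":"object","properties":{"rows":{"type":"array"},"force":{"type":"number"}},"required":["rows"]}

```bash
mkdir -p pics; ls
python3 - <<'E'
from rig import r, vision, order
import cv2
print(r.sense()); print(r.grip_point_offset)
import numpy as np
for n in ("scene","top","wrist"):
    p,d=vision.grab_frame(n); cv2.imwrite(f"pics/{n}0.png",p[:,:,::-1]); np.savez(f"pics/{n}0.npz",p=p,d=d)
    print(n,vision.camera_info(n))
E
```

```text
pics
{'clock': 0.0, 'qpos': array([ 1.24059440e+00,  3.53644128e-01,  1.63415702e+00,  1.42240380e-05,
        1.15519342e+00, -2.41641595e-03]), 'qvel': array([-0.00045372, -0.00048939,  0.00166314, -0.00135215, -0.00025839,
        0.00015563]), 'joint_efforts': array([ 9.44325948e-04, -6.05258060e+01, -3.42058825e+01,  2.13591698e-04,
        9.44887928e-03, -2.50203340e-05]), 'eef_pos': array([201.06450701, 591.26064812, 230.55439887]), 'tcp_rot': array([ 3.12989983,  1.56939435, -1.91028042]), 'contact_force': array([-0.07818809, -0.96056515,  0.72284846]), 'wrist_torque': array([ 0.02687652, -0.00736342, -0.07213425]), 'opening': 0.9983538669062703}
-18.700000000000003
scene {'K': array([[467.63634653,   0.        , 316.9153242 ],
       [  0.        , 467.63634653, 199.76443459],
       [  0.        ,   0.        ,   1.        ]]), 'origin': array([ 924.5628389 , -549.27120189,  596.70290152]), 'attitude': array([-2.17724028, -0.02190517,  0.57505992])}
top {'K': array([[380.79903091,   0.        , 322.21142613],
       [  0.        , 380.79903091, 197.42406303],
       [  0.        ,   0.        ,   1.        ]]), 'origin': array([389.068224  ,  42.294417  , 824.33552667]), 'attitude': array([-2.89191600e+00,  1.30892473e-03, -1.77503566e+00])}
wrist {'K': array([[311.56060059,   0.        , 319.33975002],
       [  0.        , 311.56060059, 201.38127748],
       [  0.        ,   0.        ,   1.        ]]), 'tool_from_camera': array([[-1.32674409e-04, -2.80765275e-01,  9.59776455e-01,
        -1.42902589e+02],
       [ 1.62624339e-04, -9.59776456e-01, -2.80765253e-01,
         7.16438134e+01],
       [ 9.99999978e-01,  1.18832647e-04,  1.72997041e-04,
         1.02627718e-01],
       [ 0.00000000e+00,  0.00000000e+00,  0.00000000e+00,
         1.00000000e+00]])}
```

View pics/scene0.png

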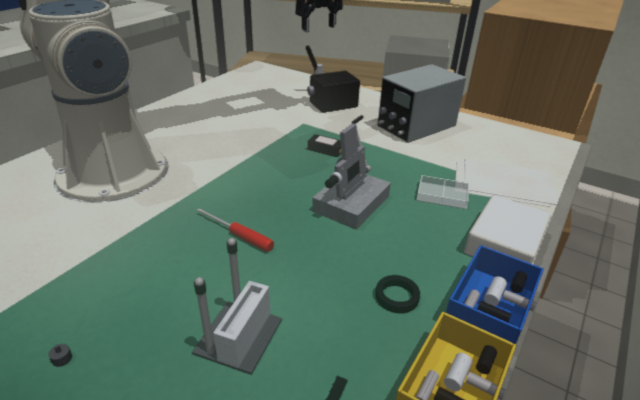

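View pics/top0.png

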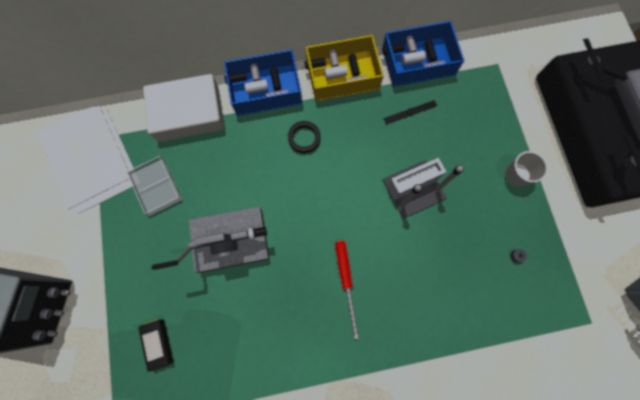

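View pics/wrist0.png

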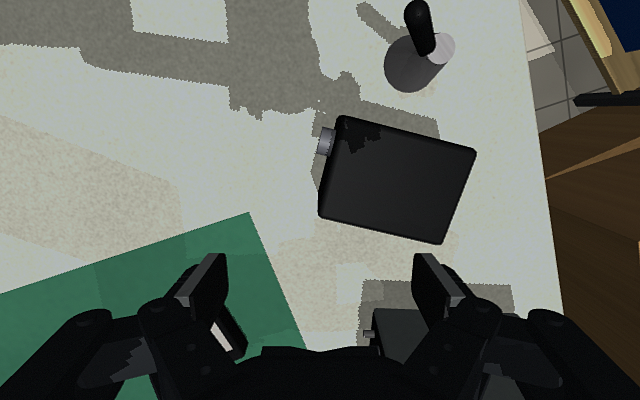

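```bash
cat > h.py <<'E'
from rig import r, vision, order
import cv2, numpy as np
from scipy.spatial.transform import Rotation as Rot
def rpy(a): return Rot.from_euler('xyz',a).as_matrix()
def cam(n,s=None):
    c=vision.camera_info(n); K=c['K']
    if n=='wrist':
        s=s or r.sense(); T=np.eye(4);T[:3,:3]=rpy(s['tcp_rot']);T[:3,3]=s['eef_pos']
        T=T@c['tool_from_camera']; return K,T[:3,:3],T[:3,3]
    return K,rpy(c['attitude']),np.array(c['origin'])
def cloud(n,d,C=None):
    K,R,o=C or cam(n); v,u=np.mgrid[:400,:640]
    P=np.stack([(u-K[0,2])/K[0,0]*d,(v-K[1,2])/K[1,1]*d,d],-1)
    return P@R.T+o
def ray(C,uv):
    K,R,o=C; x=np.array([(uv[0]-K[0,2])/K[0,0],(uv[1]-K[1,2])/K[1,1],1.]); return o,R@x
def onz(C,uv,z):
    o,d=ray(C,uv); return o+d*(z-o[2])/d[2]
def tri(CA,a,CB,b):
    o1,d1=ray(CA,a);o2,d2=ray(CB,b)
    t=np.linalg.lstsq(np.stack([d1,-d2],1),o2-o1,rcond=None)[0]
    p,q=o1+t[0]*d1,o2+t[1]*d2; return (p+q)/2,np.linalg.norm(p-q)
def proj(C,P):
    K,R,o=C; p=(np.asarray(P)-o)@R; return (p[...,:2]/p[...,2:])*K[0,0]+K[:2,2]
def shot(n,tag):
    s=r.sense(); C=cam(n,s); p,d=vision.grab_frame(n); cv2.imwrite(f"pics/{tag}.png",p[:,:,::-1]); np.savez(f"pics/{tag}.npz",p=p,d=d,K=C[0],R=C[1],o=C[2]); return p,d,C
def load(tag):
    z=np.load(f"pics/{tag}.npz"); return z['p'],z['d'],(z['K'],z['R'],z['o'])
def crop(p,x0,y0,x1,y1,f,out): cv2.imwrite(f"pics/{out}.png",cv2.resize(p[y0:y1,x0:x1,::-1],None,fx=f,fy=f,interpolation=cv2.INTER_CUBIC))
E
python3 - <<'E'
from h import *
for n,b,c in (("top",(140,170,300,310),(370,140,480,230)),("scene",(290,100,410,230),(180,220,300,380))):
    z=np.load(f"pics/{n}0.npz");p,d=z['p'],z['d']; P=cloud(n,d)
    print(n,'bench z',[P[v,u].round(1) for u,v in ((300,230),(330,350))])
    for nm,q in(("blk",b),("cr",c)):
        crop(p,*q,5 if n=="top" else 4.5 if nm=="blk" else 3.7,f"{n}_{nm}")
        X=P[q[1]:q[3],q[0]:q[2]].reshape(-1,3);X=X[X[:,2]>5]
        print(nm,np.histogram(X[:,2],bins=np.arange(0,240,10))[0], X.min(0),X.max(0))
E
```

```text
top bench z [array([533.1,  63.2,  -0.8]), array([279.2,  50. ,  -1.5])]
blk [ 178  286  168 2798   57   11    8   15   55  176  340  159   51   25
   27   64  126  157   61    0    0    0    0] [389.068224    42.294417     5.02419579] [740.3011613  396.16313473 824.33552667]
cr [925  65  67  68  66 441 426 112  24  22  26  26  20  25  46  85   0   0
   0   0   0   0   0] [ 389.068224   -284.29592406    5.00167834] [631.22997799  42.294417   824.33552667]
scene bench z [array([497.7,  69.7,  -0.6]), array([ 7.037e+02, -1.476e+02,  2.000e-01])]
blk [ 332  622  799 1793  192  236  299  243  220  267  270  209  103   76
   81   93  123  100   24    0    0    0    0] [ 149.59828983 -549.27120189    5.00183452] [924.5628389  684.38150962 596.70290152]
cr [1459  526  639  294  317  811  853  418   76   84   84   87   91   78
  126  149    0    0    0    0    0    0    0] [ 350.02270152 -549.27120189    5.02725952] [924.5628389   -5.1972217  596.70290152]
```

Run:
```python
import cv2,numpy as np
a=[cv2.imread(f"pics/{x}.png") for x in("top_blk","top_cr","scene_blk","scene_cr")]
print([x.shape for x in a])
```

```text
[(700, 800, 3), (450, 550, 3), (585, 540, 3), (592, 444, 3)]
```

View pics/top_cr.png

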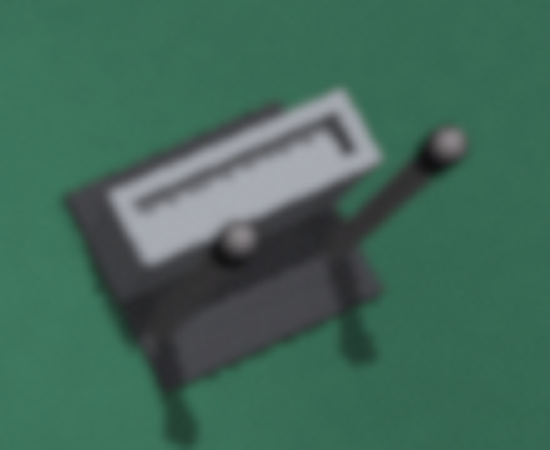

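View pics/scene_blk.png

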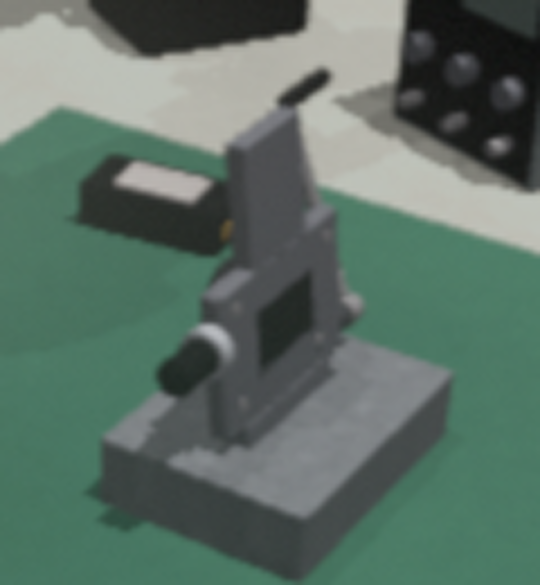

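View pics/scene_cr.png

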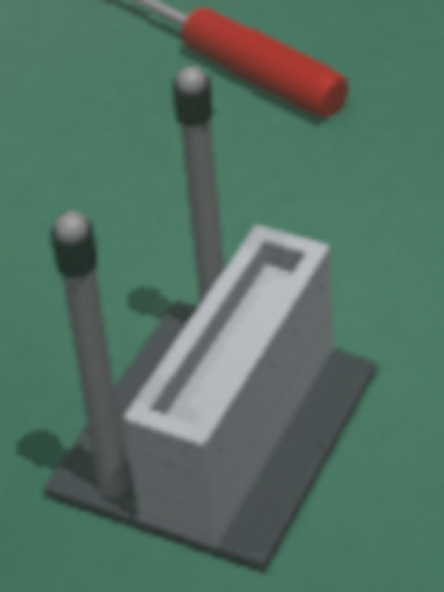

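Run:
```python
from h import *
p,d=[np.load("pics/top0.npz")[k] for k in "pd"]
crop(p,140,190,300,310,5,"top_blk")
```

```text
(no output)
```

View pics/top_blk.png

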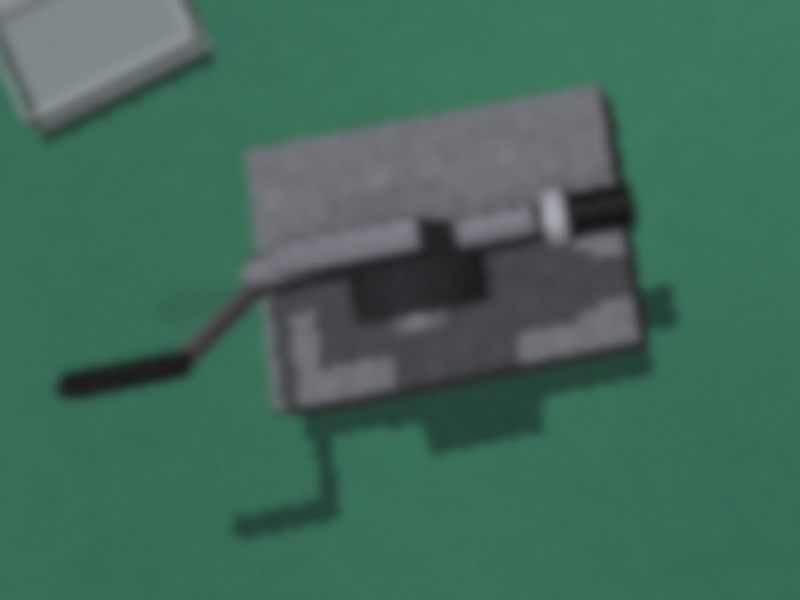

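Run:
```python
from h import *
for n,b,c in (("top",(140,170,300,310),(370,140,480,230)),("scene",(290,100,410,230),(180,220,300,380))):
    z=np.load(f"pics/{n}0.npz");p,d=z['p'],z['d']; P=cloud(n,d)
    def sub(q): X=P[q[1]:q[3],q[0]:q[2]].reshape(-1,3); return X[(np.abs(X[:,2])<400)&(X[:,2]>5)]
    B=sub(b); K=sub(c); print(n)
    def rect(X,nm): 
        (cx,cy),(w,h),a=cv2.minAreaRect(X[:,:2].astype(np.float32)); print(nm,len(X),'c',round(cx,1),round(cy,1),'wh',round(w,1),round(h,1),'ang',round(a,2),'z',np.median(X[:,2]).round(1))
    B=B[(B[:,0]>450)&(B[:,0]<650)]
    rect(B[(B[:,2]>33)&(B[:,2]<41)],'block'); rect(B[(B[:,2]>160)],'top>160');
    N=B[(B[:,2]>120)]; rect(N,'z>120'); 
    T=B[(B[:,2]>168)]; print('T',T.mean(0).round(1), len(T), T.min(0),T.max(0))
    rect(K[(K[:,2]>66)&(K[:,2]<75)],'bar70'); rect(K[(K[:,2]>50)&(K[:,2]<75)],'bar50-75')
    Q=K[K[:,2]>148]; 
    lab=Q[:,1]>np.mean([Q[:,1].min(),Q[:,1].max()])
    for l in(0,1): X=Q[lab==l]; print('post',len(X),X.mean(0).round(1),X.max(0)[2])
```

```text
top
block 2828 c 539.8 212.7 wh 150.6 110.6 ang 89.42 z 37.3
top>160 344 c 507.6 254.2 wh 21.3 137.7 ang 14.4 z 178.2
z>120 511 c 517.1 242.5 wh 35.0 168.2 ang 15.14 z 162.4
T [518.1 211.3 178.8] 225 [512.24540688 187.59790162 168.01186501] [524.97454097 237.6132158  182.08732146]
bar70 443 c 572.7 -204.8 wh 58.2 111.0 ang 12.77 z 68.9
bar50-75 964 c 572.7 -204.7 wh 58.2 111.3 ang 12.77 z 63.8
post 53 [ 559.2 -251.1  153.1] 159.94727778979643
post 51 [ 539.7 -165.9  153.5] 158.30852858315416
scene
block 1502 c 527.1 357.4 wh 120.5 453.4 ang 3.78 z 37.4
top>160 247 c 508.3 250.1 wh 25.2 135.7 ang 13.45 z 170.3
z>120 600 c 515.4 238.3 wh 33.7 162.1 ang 13.45 z 155.1
T [519.2 206.8 176.2] 141 [510.12702049 185.25275242 168.02143917] [524.02557281 235.27803744 181.23609845]
bar70 896 c 572.2 -205.9 wh 56.7 111.8 ang 12.48 z 69.8
bar50-75 2040 c 571.9 -206.2 wh 57.7 112.3 ang 12.58 z 64.0
post 101 [ 560.4 -256.1  153.2] 158.62047681419887
post 76 [ 540.6 -170.3  153.1] 158.30209468624588
```

Run:
```python
from h import *
s=r.sense(); R=rpy(s['tcp_rot']); print(R.round(3))
# neck plane fit / tilt, both views
for n,q in(("top",(140,170,300,310)),("scene",(290,100,410,230))):
    z=np.load(f"pics/{n}0.npz");p,d=z['p'],z['d'];P=cloud(n,d)
    X=P[q[1]:q[3],q[0]:q[2]].reshape(-1,3);X=X[(X[:,2]>60)&(X[:,2]<190)&(X[:,0]>450)&(X[:,0]<600)&(X[:,1]>150)&(X[:,1]<270)]
    for a,b in((60,80),(80,100),(100,120),(125,140),(140,155),(155,170),(170,185)):
        Y=X[(X[:,2]>a)&(X[:,2]<b)]; Y=Y[(Y[:,1]>190)&(Y[:,1]<232)]
        if len(Y)>5: c=np.polyfit(Y[:,1]-212,Y[:,0],1); print(n,a,len(Y),'x@max',np.percentile(Y[:,0],[10,50,95]).round(1),'slope',c.round(3),'y',X[(X[:,2]>a)&(X[:,2]<b)][:,1].min().round(1),X[(X[:,2]>a)&(X[:,2]<b)][:,1].max().round(1))
for n,c in (("top",(370,140,480,230)),("scene",(180,220,300,380))):
    z=np.load(f"pics/{n}0.npz");p,d=z['p'],z['d'];P=cloud(n,d)
    X=P[c[1]:c[3],c[0]:c[2]].reshape(-1,3);X=X[(X[:,2]>66)&(X[:,2]<73)]
    yaw=.225; Rz=np.array([[np.cos(yaw),-np.sin(yaw)],[np.sin(yaw),np.cos(yaw)]])
    L=(X[:,:2]-[584.1,-203.0])@Rz
    m=L[:,0]>-22; L=L[m]; print(n,'bar local',np.percentile(L,[0.5,2,98,99.5],axis=0).round(1).tolist(),cv2.minAreaRect(L.astype(np.float32)))
    X=P[c[1]:c[3],c[0]:c[2]].reshape(-1,3); L=(X[:,:2]-[584.1,-203.0])@Rz; f=X[(np.abs(L[:,0])<8)&(np.abs(L[:,1])<40)]; print('floor z',np.percentile(f[:,2],[10,50,90]))
```

```text
[[-0.    -0.947  0.322]
 [-0.001  0.322  0.947]
 [-1.    -0.    -0.001]]
top 80 88 x@max [500.  504.3 519.8] slope [-2.5100e-01  5.0543e+02] y 150.0 262.9
top 100 203 x@max [505.1 513.3 521.9] slope [1.00000e-03 5.13249e+02] y 150.0 267.0
top 125 9 x@max [518.  518.9 519.7] slope [6.00000e-03 5.18768e+02] y 187.7 230.3
top 140 10 x@max [516.  516.6 517.5] slope [1.6000e-02 5.1666e+02] y 187.7 230.2
top 155 10 x@max [513.6 514.6 515.3] slope [1.20000e-02 5.14447e+02] y 187.4 228.8
top 170 179 x@max [513.3 518.  523.6] slope [1.50000e-02 5.18055e+02] y 187.6 237.6
scene 60 82 x@max [535.9 537.  538.5] slope [1.40000e-02 5.37088e+02] y 154.2 268.9
scene 80 89 x@max [533.2 534.6 536.6] slope [1.80000e-02 5.34604e+02] y 150.2 263.9
scene 100 107 x@max [504.6 531.  533. ] slope [1.88000e-01 5.27891e+02] y 150.5 267.7
scene 125 69 x@max [526.8 528.4 529.9] slope [6.00000e-03 5.28277e+02] y 184.7 233.3
scene 140 73 x@max [524.6 526.1 527.7] slope [3.00000e-02 5.25997e+02] y 185.5 235.7
scene 155 79 x@max [522.7 524.  525.6] slope [1.90000e-02 5.24026e+02] y 183.9 238.1
scene 170 96 x@max [514.2 521.  523.3] slope [2.90000e-02 5.19535e+02] y 185.3 235.3
top bar local [[-16.9, -54.4], [-16.7, -53.1], [17.1, 55.1], [17.3, 55.8]] ((0.2539196014404297, 0.7537078857421875), (111.0059585571289, 34.72288513183594), 89.89503479003906)
floor z [52.30332894 54.18426463 55.90799564]
scene bar local [[-19.3, -55.7], [-18.9, -55.2], [15.2, 53.5], [15.5, 54.8]] ((-2.1972923278808594, -0.20380783081054688), (35.90336227416992, 111.94186401367188), 0.010589390061795712)
floor z [53.84161101 54.97616986 56.24902941]
```

```bash
cat >> h.py <<'E'
def Rt(yaw,lean,flip=1):
    # stub frame leaning back by lean, tool x = -stub z, tool z = stub x
    S=Rot.from_euler('ZY',[yaw,-lean]).as_matrix()
    x=-S[:,2]; z=S[:,0]*flip; return np.stack([x,np.cross(z,x),z],1),S
def go(neck,yaw,lean,up=0):
    R,S=Rt(yaw,lean); neck=np.asarray(neck,float)
    p=neck+R[:,0]*(18.7-up); s=r.sense()
    rv=Rot.from_matrix(R@rpy(s['tcp_rot']).T).as_rotvec()
    print('shift',(p-s['eef_pos']).round(1).tolist(),'rv',rv.round(4).tolist(),'deg',np.degrees(np.linalg.norm(rv)).round(1),'tcp',p.round(1))
    return p,R
E
python3 - <<'E'
from h import *
go((519.4,211.5,158.5),-0.015,0.142,80)
E
```

```text
shift [309.6, -379.8, -11.6] rv [0.0881, -0.125, -1.2558] deg 72.5 tcp [510.7 211.6 219.2]
```

>>> step_arm --pt "39 -47 0 0.011 -0.016 -0.157 85" --pt "77 -95 0 0.022 -0.031 -0.314 85" --pt "116 -142 0 0.033 -0.047 -0.471 85" --pt "155 -190 0 0.044 -0.062 -0.628 85" --pt "193 -237 0 0.055 -0.078 -0.785 85" --pt "232 -285 0 0.066 -0.094 -0.942 85" --pt "271 -332 -5 0.077 -0.109 -1.099 85" --pt "309.6 -379.8 -11.6 0.0881 -0.125 -1.2558 85" --force 40

```text
clock: 1.15
eef_pos: [511.8, 209.9, 219.2]
tcp_rot: [0.005, 1.428, -0.015]
contact_force: [0.9, 1.0, 0.2]
opening: 0.998
```

Run:
```python
from h import *
go((519.4,211.5,158.5),-0.015,0.142,80)
shot('wrist','w1')
```

```text
shift [-1.1, 1.7, -0.0] rv [-0.0007, 0.0011, 0.0053] deg 0.3 tcp [510.7 211.6 219.2]
```

View pics/w1.png

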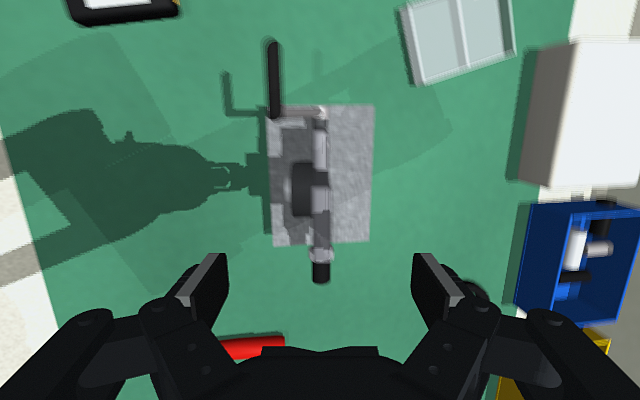

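Run:
```python
from h import *
p,d,C=shot('wrist','w2')
P=cloud('wrist',d,C)
print(proj(C,[[519.4,211.5,158.5],[516.3,236.5,180.3],[516.3,186.5,180.3]]))
X=P[60:300,240:380].reshape(-1,3)
for a,b in((33,41),(100,115),(168,188)):
    Y=X[(X[:,2]>a)&(X[:,2]<b)]
    print(a,len(Y),cv2.minAreaRect(Y[:,:2].astype(np.float32)),np.median(Y[:,2]))
    if a>100:
      Y=Y[Y[:,2]>174];print(np.percentile(Y,[1,50,99],axis=0).round(1).tolist(), np.polyfit(Y[:,1],Y[:,0],1))
crop(p,220,20,400,300,2.1,'w2c')
```

```text
[[313.37921213 209.20812147]
 [311.43474427 180.60609633]
 [314.23104359 257.11139748]]
33 10240 ((538.8991088867188, 212.91551208496094), (150.45750427246094, 110.32869720458984), 89.47173309326172) 38.416415344949996
100 1340 ((519.403076171875, 204.7447967529297), (35.038211822509766, 160.25596618652344), 3.1470072269439697) 104.38368774719736
168 1539 ((517.4053955078125, 213.80490112304688), (50.180423736572266, 13.072779655456543), 87.27113342285156) 180.58106448683185
[[511.6, 189.8, 176.2], [517.2, 215.7, 180.6], [523.2, 238.5, 182.2]] [8.92575939e-03 5.15362066e+02]
```

View pics/w2c.png

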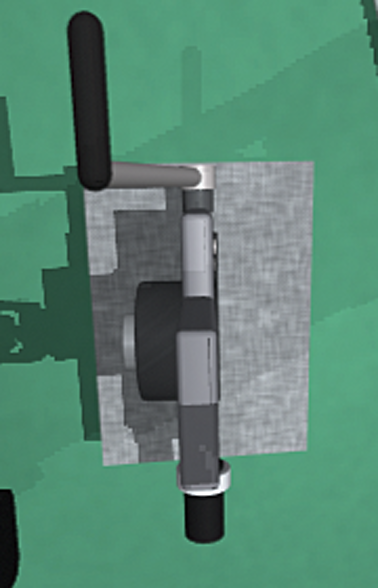

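Run:
```python
from h import *
go((520.3,212.8,158.5),-0.015,0.142,0)
```

```text
shift [10.0, 5.3, -78.5] rv [0.0012, 0.0004, 0.0082] deg 0.5 tcp [522.9 212.8 140. ]
```

>>> step_arm --pt "-1 5 0 0 0 0.008 85" --pt "0 5.3 -12 0 0 0.008 85" --pt "1.5 5.3 -25 0 0 0.008 85" --pt "4 5.3 -40 0 0 0.008 85" --pt "6.5 5.3 -55 0 0 0.008 85" --pt "9 5.3 -70 0 0 0.008 85" --pt "10 5.3 -78.5 0 0 0.008 85" --pt "10 5.3 -78.5 0 0 0.008 85"

```text
clock: 2.25
eef_pos: [522.6, 212.5, 139.1]
tcp_rot: [-0.013, 1.43, -0.028]
contact_force: [0.3, -1.5, 0.9]
opening: 0.995
```

Run:
```python
from h import *
p,d,C=shot('scene','s3'); crop(p,260,40,440,240,3,'s3c')
p,d,C=shot('wrist','w3')
go((520.3,212.8,158.5),-0.015,0.142,0)
```

```text
shift [-0.1, 0.0, -0.2] rv [0.001, 0.0006, 0.0004] deg 0.1 tcp [522.9 212.8 140. ]
```

View pics/s3c.png

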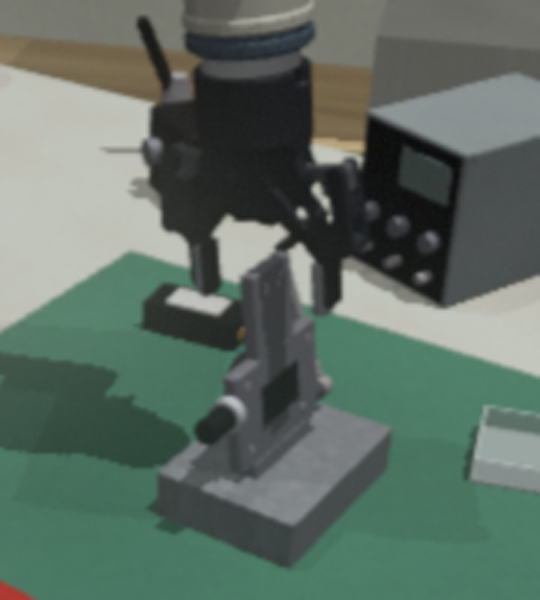

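View pics/w3.png

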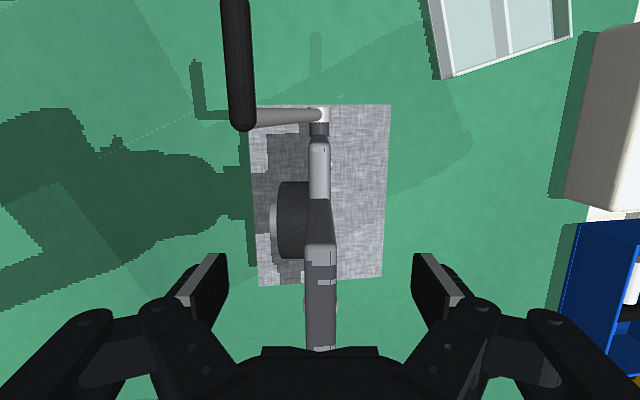

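>>> step_arm --pt "0 0 0 0 0 0 40" --pt "0 0 0 0 0 0 20" --pt "0 0 0 0 0 0 5" --pt "0 0 0 0 0 0 5" --pt "0 0 0 0 0 0 5" --pt "0 0 0 0 0 0 5" --pt "0 0 0 0 0 0 5" --pt "0 0 0 0 0 0 5" --force 60

```text
clock: 3.35
eef_pos: [523.0, 212.8, 140.4]
tcp_rot: [-0.008, 1.428, -0.023]
contact_force: [-2.1, 0.6, 5.6]
opening: 0.138
```

>>> step_arm --pt "0 0 5 0 0 0 5" --pt "0 0 15 0 0 0 5" --pt "0 0 30 0 0 0 5" --pt "0 0 50 0 0 0 5" --pt "0 0 70 0 0 0 5" --pt "0 0 95 0 0 0 5" --pt "0 0 115 0 0 0 5" --pt "0 0 125 0 0 0 5"

```text
clock: 4.35
eef_pos: [523.5, 213.0, 267.4]
tcp_rot: [-0.0, 1.426, -0.016]
contact_force: [-0.0, -0.3, -3.0]
opening: 0.135
```

Run:
```python
from h import *
p,d,C=shot('scene','s4'); crop(p,260,0,440,200,3,'s4c')
s=r.sense(); print(s['eef_pos'],s['tcp_rot'],s['opening'])
ux=np.array([np.cos(.225),np.sin(.225),0]); 
lean=.15; z=np.array([0,0,1])*np.cos(lean)-ux*np.sin(lean)
K=np.array([583.1,-202.9,55.])
go(K+[0,0,85]+150*z,.225,lean)
```

```text
[523.7933547  213.097311   268.01729926] [ 0.0016396   1.42537463 -0.01367627] 0.13122230064143156
shift [40.2, -420.4, 1.8] rv [0.0002, -0.0046, 0.2403] deg 13.8 tcp [ 564.  -207.3  269.8]
```

View pics/s4c.png

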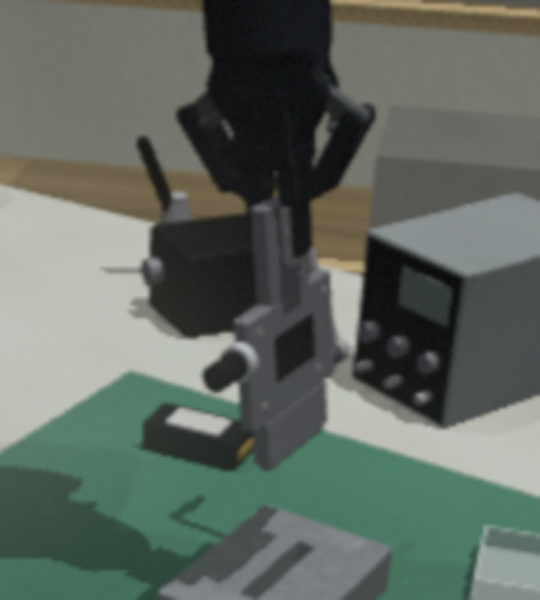

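>>> step_arm --pt "1 -12 0 0 0 0.008 5" --pt "4 -40 0 0 0 0.024 5" --pt "8 -80 1 0 -0.001 0.046 5" --pt "12 -125 1 0 -0.001 0.072 5" --pt "17 -170 1 0 -0.002 0.098 5" --pt "21 -215 1 0 -0.002 0.124 5" --pt "25 -260 1 0 -0.003 0.15 5" --pt "29 -305 1 0 -0.003 0.176 5"

```text
clock: 5.4
eef_pos: [551.8, -94.0, 268.1]
tcp_rot: [0.001, 1.424, 0.163]
contact_force: [0.9, 0.5, -3.8]
opening: 0.129
```

```bash
cat >> h.py <<'E'
K0=np.array([583.1,-202.9,55.]); UX=np.array([np.cos(.225),np.sin(.225),0]); UY=np.array([-UX[1],UX[0],0])
def at(kx,ky,kz,lean,yaw=.225,h=150,up=0):
    z=np.array([0,0,1])*np.cos(lean)-UX*np.sin(lean)
    return go(K0+UX*kx+UY*ky+[0,0,kz]+h*z,yaw,lean,up)
E
python3 -c "
from h import *
at(0,0,85,.15)"
```

```text
shift [12.1, -113.3, 1.7] rv [0.0004, -0.0029, 0.0633] deg 3.6 tcp [ 564.  -207.3  269.8]
```

>>> step_arm --pt "4 -38 1 0 -0.001 0.021 5" --pt "8 -72 1 0 -0.002 0.042 5" --pt "10 -98 1 0 -0.003 0.055 5" --pt "12 -110 1.7 0 -0.003 0.063 5" --pt "12.1 -113.3 1.7 0 -0.003 0.063 5" --pt "12.1 -113.3 1.7 0 -0.003 0.063 5" --pt "12.1 -113.3 1.7 0 -0.003 0.063 5" --pt "12.1 -113.3 1.7 0 -0.003 0.063 5"

```text
clock: 6.4
eef_pos: [564.0, -206.7, 269.9]
tcp_rot: [-0.003, 1.421, 0.223]
contact_force: [-0.2, 0.2, -4.2]
opening: 0.133
```

Run:
```python
from h import *
at(0,0,85,.15)
p,d,C=shot('scene','s5'); crop(p,130,100,350,370,2.2,'s5c')
P=cloud('scene',d,C); X=P[100:370,130:350].reshape(-1,3); L=np.c_[(X-K0)@UX,(X-K0)@UY,X[:,2]]
# stub local: front face x vs z in columns
m=(np.abs(L[:,0])<80)&(np.abs(L[:,1])<110)&(L[:,2]>85)
L=L[m]
for a in range(110,330,15):
    Y=L[(L[:,2]>a)&(L[:,2]<a+15)&(np.abs(L[:,1])<24)]
    if len(Y)>8: print(a,len(Y),'x',np.percentile(Y[:,0],[5,50,95]).round(1),'slope',np.polyfit(Y[:,1],Y[:,0],1).round(3))
Y=L[(L[:,0]>-25)&(L[:,2]<175)&(np.abs(L[:,1])<60)]; print('keel low z',np.percentile(Y[:,2],[.5,1,2,5]))
for a in(145,155,165):
    Y=L[(L[:,0]>-15)&(L[:,0]<30)&(L[:,2]>a)&(L[:,2]<a+10)]; print(a,'y range',np.percentile(Y[:,1],[0,1,99,100]).round(1))
shot('top','t5')
```

```text
shift [-0.0, -0.6, -0.1] rv [0.0004, 0.0002, -0.0005] deg 0.0 tcp [ 564.  -207.3  269.8]
140 135 x [1.5 2.4 3.6] slope [-1.000e-03  2.424e+00]
155 192 x [-0.7  0.6  1.8] slope [0.005 0.656]
170 197 x [-2.9 -1.7 -0.1] slope [-0.004 -1.63 ]
185 199 x [-4.9 -3.7 -2.4] slope [-3.000e-03 -3.633e+00]
200 210 x [-6.6 -5.2 -3.8] slope [-0.009 -5.178]
215 242 x [-9.4 -7.5 -6. ] slope [ 0.044 -8.003]
230 274 x [-39.1 -10.5  -8.8] slope [  0.167 -13.631]
245 248 x [-14.4 -12.6 -11.2] slope [  0.019 -12.792]
260 186 x [-16.9 -14.4  -9.2] slope [  0.077 -13.712]
275 262 x [-20.6 -12.8  -4. ] slope [ 0.619 -5.638]
290 318 x [-29.4 -13.6  -5. ] slope [ 0.656 -8.224]
305 597 x [-61.1 -34.6  -7.4] slope [ -0.181 -34.213]
320 749 x [-73.1 -20.9   9.9] slope [  0.653 -25.378]
keel low z [143.20805416 143.47375487 144.28795338 146.21310948]
145 y range [-40.7 -40.3  39.4  40.6]
155 y range [-41.  -40.7  39.4  40.6]
165 y range [-41.1 -40.6  39.4  41.3]
```

View pics/s5c.png

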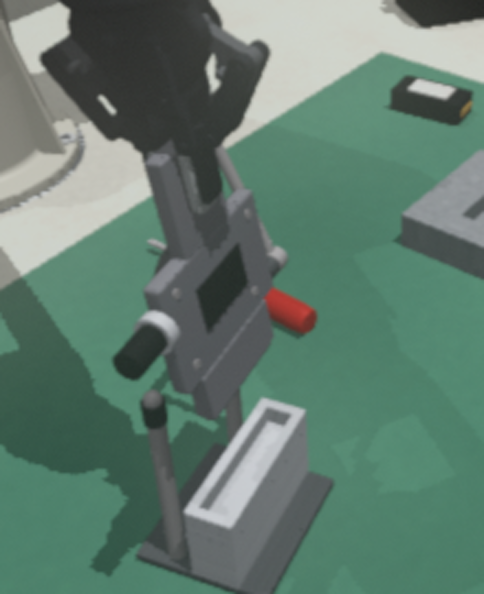

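```bash
python3 -c "
from h import *
at(1.4,0,4,.15)
at(1.4,0,25,.15)"
```

```text
shift [1.3, -0.1, -81.0] rv [0.0004, 0.0002, -0.0003] deg 0.0 tcp [ 565.3 -207.   188.8]
shift [1.3, -0.1, -60.0] rv [0.0004, 0.0002, -0.0003] deg 0.0 tcp [ 565.3 -207.   209.8]
```

>>> step_arm --pt "1.3 0 -5 0 0 0 5" --pt "1.3 0 -18 0 0 0 5" --pt "1.3 0 -32 0 0 0 5" --pt "1.3 0 -45 0 0 0 5" --pt "1.3 0 -54 0 0 0 5" --pt "1.3 0 -60 0 0 0 5" --pt "1.3 0 -60 0 0 0 5" --pt "1.3 0 -60 0 0 0 5"

```text
clock: 7.5
eef_pos: [565.6, -207.0, 210.4]
tcp_rot: [-0.006, 1.42, 0.219]
contact_force: [-0.7, 0.1, -3.6]
opening: 0.137
```

Run:
```python
from h import *
at(1.4,0,4,.15)
p,d,C=shot('scene','s6'); crop(p,150,140,310,360,2.7,'s6c')
P=cloud('scene',d,C); X=P[100:370,130:350].reshape(-1,3); L=np.c_[(X-K0)@UX,(X-K0)@UY,X[:,2]]
L=L[(np.abs(L[:,0])<80)&(np.abs(L[:,1])<110)&(L[:,2]>60)]
for a in range(65,230,12):
    Y=L[(L[:,2]>a)&(L[:,2]<a+12)&(np.abs(L[:,1])<24)]
    if len(Y)>8: print(a,len(Y),'x',np.percentile(Y[:,0],[5,50,95]).round(1))
B=L[(L[:,2]>66)&(L[:,2]<72.5)&(L[:,0]>-22)];print('bar',np.percentile(B,[1,99],axis=0))
print(r.sense()['contact_force'])
```

```text
shift [-0.3, 0.1, -21.5] rv [0.0008, 0.001, -0.0002] deg 0.1 tcp [ 565.3 -207.   188.8]
65 161 x [ 9.4 13.4 16.3]
77 42 x [3.6 4.1 4.8]
89 135 x [2.2 3.4 4.5]
101 132 x [0.2 1.5 2.6]
113 148 x [-1.7 -0.5  1. ]
125 140 x [-3.6 -2.  -1.2]
137 143 x [-4.4 -3.2 -2.4]
149 148 x [-6.  -4.9 -3.6]
161 200 x [-37.4  -7.   -5.5]
173 190 x [-37.1  -9.4  -8. ]
185 166 x [-12.2 -10.9  -9.7]
197 139 x [-13.8 -12.6 -11.4]
209 96 x [-15.4 -13.4  -5.2]
221 180 x [-16.8 -10.   -2.5]
bar [[-17.6985297  -56.02192638  66.08542952]
 [ 16.46969341  54.04078479  71.86268378]]
[-1.09434012  0.10615792 -3.85616126]
```

View pics/s6c.png

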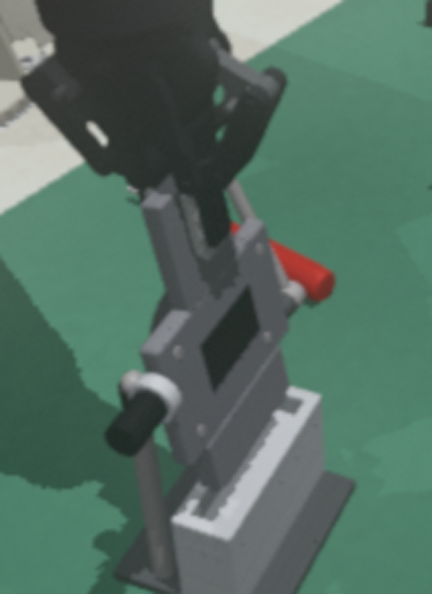

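>>> step_arm --pt "1.7 0.5 -4 0 0 0 5" --pt "1.7 0.5 -8 0 0 0 5" --pt "1.7 0.5 -12 0 0 0 5" --pt "1.7 0.5 -16 0 0 0 5" --pt "1.7 0.5 -19 0 0 0 5" --pt "1.7 0.5 -21 0 0 0 5" --pt "1.7 0.5 -22 0 0 0 5" --pt "1.7 0.5 -22 0 0 0 5"

```text
clock: 8.55
eef_pos: [567.4, -206.5, 188.4]
tcp_rot: [-0.007, 1.42, 0.219]
contact_force: [0.5, -0.3, -4.0]
opening: 0.133
```

Run:
```python
from h import *
at(3,0.4,0,.15)
p,d,C=shot('scene','s7')
P=cloud('scene',d,C); X=P[100:370,130:350].reshape(-1,3); L=np.c_[(X-K0)@UX,(X-K0)@UY,X[:,2]]
L=L[(np.abs(L[:,0])<80)&(np.abs(L[:,1])<110)&(L[:,2]>60)]
Y=L[(L[:,2]>120)&(L[:,2]<200)&(np.abs(L[:,1])<24)&(np.abs(L[:,0]+5)<25)]; print(np.polyfit(Y[:,2],Y[:,0],1))
# plate shoulder: z of plate lower edge at |y| 45..54
for lo,hi in((45,52),(-52,-45)):
    Y=L[(L[:,1]>lo)&(L[:,1]<hi)&(L[:,0]>-18)&(L[:,0]<15)&(L[:,2]>74)]; print(np.percentile(Y[:,2],[0,1,3,10]).round(1))
print(r.sense()['contact_force'])
```

```text
shift [-0.6, 0.3, -3.6] rv [0.0008, 0.0011, -0.0002] deg 0.1 tcp [ 566.8 -206.2  184.8]
[-0.13971198 15.08464576]
[ 96.4  97.9  99.8 105.9]
[ 97.2  97.7  99.1 106. ]
[ 0.743787    0.55091594 -4.11336771]
```

>>> step_arm --pt "0 0 -1 0 0 0 5" --pt "0 0 -2 0 0 0 5" --pt "0 0 -3 0 0 0 5" --pt "0 0 -3.5 0 0 0 5" --pt "0 0 -4 0 0 0 5" --pt "0 0 -4 0 0 0 5" --pt "0 0 -4 0 0 0 5" --pt "0 0 -4 0 0 0 5"

```text
clock: 9.6
eef_pos: [567.6, -206.6, 185.2]
tcp_rot: [-0.01, 1.419, 0.216]
contact_force: [-2.8, 0.2, 5.5]
opening: 0.13
```

Run:
```python
from h import *
a=at(3,0,0,.152);b=at(3,0,0,.22)
print(b[0]-a[0], Rot.from_matrix(b[1]@a[1].T).as_rotvec())
```

```text
shift [-1.0, -0.0, -0.4] rv [0.0015, -0.0, -0.0002] deg 0.1 tcp [ 566.6 -206.7  184.8]
shift [-9.5, -2.0, -2.1] rv [0.0167, -0.0663, -0.0002] deg 3.9 tcp [ 558.1 -208.6  183.1]
[-8.55158684 -1.9572476  -1.65080536] [ 1.51712326e-02 -6.62859993e-02  1.88254125e-17]
```

>>> step_arm --pt "0 0 0.6 0 0 0 5" --pt "-2.1 -0.5 0.2 0.004 -0.016 0 5" --pt "-4.2 -1 -0.2 0.0075 -0.033 0 5" --pt "-6.3 -1.5 -0.6 0.011 -0.05 0 5" --pt "-8.5 -2 -1 0.015 -0.066 0 5" --pt "-8.5 -2 -1 0.015 -0.066 0 5" --pt "-8.5 -2 -1 0.015 -0.066 0 5" --pt "-8.5 -2 -1 0.015 -0.066 0 5"

```text
clock: 10.6
eef_pos: [559.4, -208.6, 184.3]
tcp_rot: [-0.008, 1.351, 0.218]
contact_force: [0.4, 0.1, -4.3]
opening: 0.131
```

Run:
```python
from h import *
s=r.sense(); print(s['eef_pos'],s['contact_force'],s['wrist_torque'])
p,d,C=shot('scene','s8'); crop(p,150,140,310,360,2.7,'s8c')
P=cloud('scene',d,C); X=P[100:370,130:350].reshape(-1,3); L=np.c_[(X-K0)@UX,(X-K0)@UY,X[:,2]]
L=L[(np.abs(L[:,0])<80)&(np.abs(L[:,1])<110)&(L[:,2]>60)]
Y=L[(L[:,2]>120)&(L[:,2]<150)&(np.abs(L[:,1])<24)&(np.abs(L[:,0]+5)<25)]; print(np.polyfit(Y[:,2],Y[:,0],1))
```

```text
[ 559.36259617 -208.61923974  184.27713263] [ 0.36214283  0.10256584 -4.25419873] [-0.03596516  0.25322414  0.01726588]
[-0.2369252  23.22264596]
```

View pics/s8c.png

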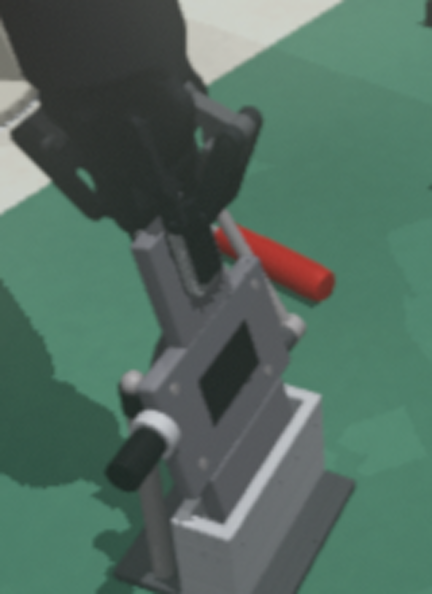

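>>> step_arm --pt "0 0 -0.8 0 0 0 5" --pt "0 0 -0.8 0 0 0 16" --pt "0 0 -0.8 0 0 0 20" --pt "0 0 -0.8 0 0 0 30" --pt "0 0 -0.8 0 0 0 50" --pt "0 0 -0.8 0 0 0 70" --pt "0 0 -0.8 0 0 0 85" --pt "0 0 -0.8 0 0 0 85"

```text
clock: 11.65
eef_pos: [559.4, -208.6, 183.5]
tcp_rot: [-0.008, 1.351, 0.218]
contact_force: [-0.5, 0.0, -0.1]
opening: 0.996
```

```bash
cat >> h.py <<'E'
def stub(tag):
    p,d,C=shot('scene',tag); crop(p,150,100,310,360,2.3,tag+'c')
    P=cloud('scene',d,C); X=P[80:370,130:350].reshape(-1,3); L=np.c_[(X-K0)@UX,(X-K0)@UY,X[:,2]]
    L=L[(np.abs(L[:,0])<130)&(np.abs(L[:,1])<130)&(L[:,2]>5)]
    Y=L[(L[:,2]>105)&(L[:,2]<155)&(np.abs(L[:,1])<24)&(np.abs(L[:,0]+5)<25)]; c=np.polyfit(Y[:,2],Y[:,0],1)
    lean=-np.arctan(c[0]); print('lean',lean.round(3),'keel x(at z55, scene-corr)',(np.polyval(c,55)-6/np.cos(lean)+.6).round(1))
    for lo,hi in((45,52),(-52,-45)):
        Y=L[(L[:,1]>lo)&(L[:,1]<hi)&(L[:,0]>-18)&(L[:,0]<15)&(L[:,2]>74)]
        if len(Y)>5: print('shoulder',np.percentile(Y[:,2],[0,1,3,10]).round(1))
    Y=L[(L[:,2]>98)&(L[:,2]<150)&(L[:,0]>-20)&(np.abs(L[:,1])<62)]; print('plate y',np.percentile(Y[:,1],[1,99]).round(1))
    return p,d,C,L
E
python3 - <<'E'
from h import *
s=r.sense(); print(s['eef_pos'],s['contact_force'],s['opening'])
stub('s9')
shot('wrist','w9')
E
```

```text
[ 559.3664402  -208.61759085  183.48015846] [-0.49582711  0.03598362 -0.0835164 ] 0.9958772538435332
lean 0.262 keel x(at z55, scene-corr) 3.3
shoulder [93.7 94.3 95.4 99.4]
shoulder [ 93.8  94.6  95.7 100.7]
plate y [-59.4  57.7]
```

View pics/s9c.png

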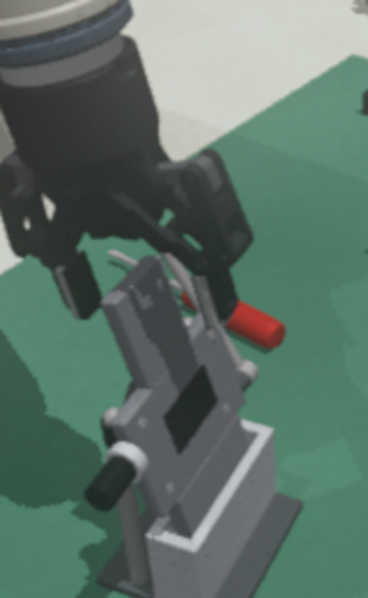

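View pics/w9.png

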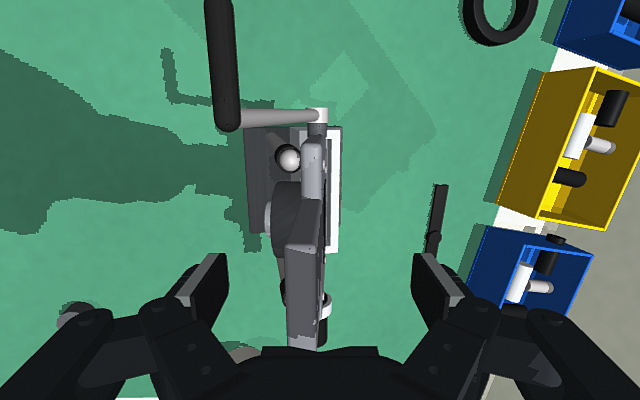

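>>> step_arm --pt "-2.5 -0.6 10 0 0 0 85" --pt "-5 -1.2 20 0 0 0 85" --pt "-8 -1.8 32 0 0 0 85" --pt "-11 -2.5 45 0 0 0 85" --pt "-14 -3.2 58 0 0 0 85" --pt "-16 -3.7 66 0 0 0 85" --pt "-17 -3.9 70 0 0 0 85" --pt "-17 -3.9 70 0 0 0 85"

```text
clock: 12.75
eef_pos: [542.3, -212.5, 253.6]
tcp_rot: [-0.008, 1.351, 0.217]
contact_force: [0.3, -0.9, -0.3]
opening: 0.994
```

Run:
```python
from h import *
p,d,C,L=stub('s10')
def bar(L,nm):
    Y=L[(L[:,1]>74)&(L[:,1]<115)&(L[:,2]>180)&(L[:,0]<-40)&(L[:,2]<212)]
    print(nm,len(Y), Y.mean(0).round(1), np.percentile(Y,[2,98],axis=0).round(1).tolist())
    c=np.polyfit(Y[:,1],Y[:,0],1);print('x@y87',np.polyval(c,87),c)
bar(L,'scene')
p,d,C=shot('wrist','w10'); X=cloud('wrist',d,C).reshape(-1,3); L=np.c_[(X-K0)@UX,(X-K0)@UY,X[:,2]]; bar(L,'wrist')
Y=L[(np.abs(L[:,1])<35)&(L[:,2]>212)&(L[:,2]<230)&(L[:,0]>-80)&(L[:,0]<-20)]; print('neck top',np.percentile(Y,[1,50,99],axis=0).round(1).tolist())
p,d,C=shot('top','t10'); X=cloud('top',d,C).reshape(-1,3); L=np.c_[(X-K0)@UX,(X-K0)@UY,X[:,2]]; bar(L,'top')
```

```text
lean 0.261 keel x(at z55, scene-corr) 3.3
shoulder [ 93.7  95.   96.3 101.5]
shoulder [92.2 93.5 94.9 99.4]
plate y [-59.6  57.8]
scene 69 [-61.7  85.  198.2] [[-68.3, 74.3, 193.4], [-59.1, 103.0, 201.2]]
x@y87 -61.53289199984641 [  0.09944619 -70.18471093]
wrist 1143 [-63.4  91.7 200. ] [[-67.9, 74.8, 196.9], [-58.5, 108.1, 202.1]]
x@y87 -63.3691011698394 [-1.41543490e-03 -6.32459583e+01]
neck top [[-45.7, -23.3, 214.5], [-40.2, 3.2, 221.5], [-32.7, 25.2, 223.6]]
top 124 [-63.1  91.9 198.6] [[-67.5, 74.5, 194.8], [-58.0, 109.0, 201.5]]
x@y87 -63.059820697919406 [-3.11576039e-03 -6.27887495e+01]
```

View pics/w10.png

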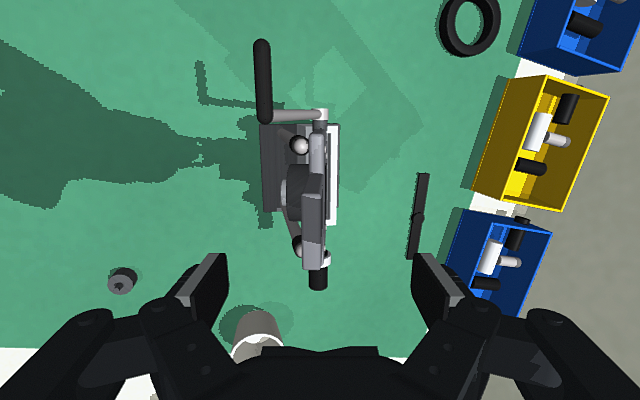

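```bash
cat >> h.py <<'E'
def push(th,g,lean,up=0,y=92,q=10):
    bx=-9.2+110*np.sin(th); bz=100.4+110*np.cos(th)
    R,S=Rt(.225,lean)
    p=K0*[1,1,0]+UX*bx+UY*y+np.array([0,0,bz])+(q-up)*R[:,0]-(19.5+g)*R[:,2]
    s=r.sense(); rv=Rot.from_matrix(R@rpy(s['tcp_rot']).T).as_rotvec()
    print(round(np.degrees(th)),'shift',(p-s['eef_pos']).round(1).tolist(),'rv',rv.round(3).tolist(),p.round(0))
E
python3 - <<'E'
from h import *
push(np.radians(-29.4),14,.22,55)
push(np.radians(-29.4),14,.22,0)
E
```

```text
-29 shift [-82.6, 75.6, -20.1] rv [0.001, -0.001, -0.0] [ 460. -137.  233.]
-29 shift [-70.9, 78.3, -73.8] rv [0.001, -0.001, -0.0] [ 471. -134.  179.]
```

>>> step_arm --pt "-15 10 0 0 0 0 0" --pt "-35 25 0 0 0 0 0" --pt "-55 45 0 0 0 0 0" --pt "-72 62 0 0 0 0 0" --pt "-82.6 75.6 0 0 0 0 0" --pt "-82.6 75.6 -5 0 0 0 0" --pt "-82.6 75.6 -15 0 0 0 0" --pt "-82.6 75.6 -20 0 0 0 0"

```text
clock: 13.9
eef_pos: [459.6, -137.0, 231.8]
tcp_rot: [-0.003, 1.353, 0.223]
contact_force: [-0.3, 0.2, -0.5]
opening: 0.003
```

Run:
```python
from h import *
push(np.radians(-29.4),14,.22,0)
p,d,C=shot('scene','s11'); crop(p,130,80,330,340,2.3,'s11c')
print(proj(C,r.sense()['eef_pos']))
shot('wrist','w11')
```

```text
-29 shift [11.7, 2.9, -52.7] rv [0.001, -0.002, -0.0] [ 471. -134.  179.]
[200.3176625  170.09242054]
```

View pics/s11c.png

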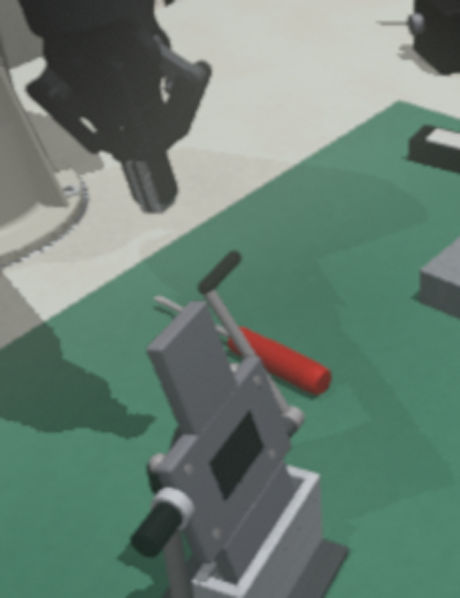

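View pics/w11.png

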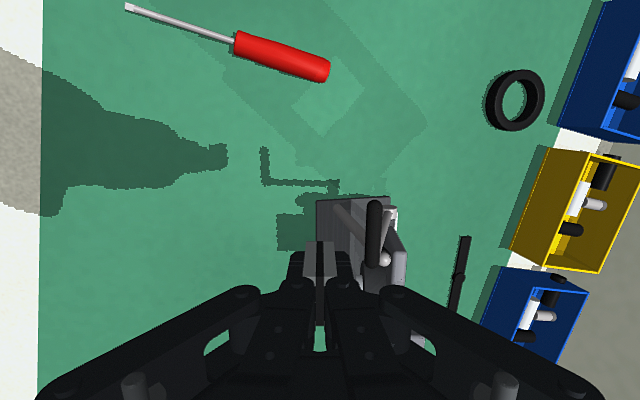

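>>> step_arm --pt "1.5 0.4 -8 0 0 0 0" --pt "4 1 -18 0 0 0 0" --pt "6.5 1.6 -30 0 0 0 0" --pt "9 2.2 -41 0 0 0 0" --pt "11 2.7 -49 0 0 0 0" --pt "11.7 2.9 -52.7 0 0 0 0" --pt "11.7 2.9 -52.7 0 0 0 0" --pt "11.7 2.9 -52.7 0 0 0 0"

```text
clock: 15.0
eef_pos: [471.3, -134.1, 179.4]
tcp_rot: [-0.002, 1.353, 0.223]
contact_force: [-0.4, 0.8, 0.1]
opening: -0.002
```

Run:
```python
from h import *
p,d,C=shot('scene','s12'); crop(p,150,80,310,280,3,'s12c')
shot('wrist','w12')
print(r.sense()['contact_force'])
for t in (-29.4,-24,-17,-10,-3,4,11,18,25,32,40): push(np.radians(t),-2,.22)
```

```text
[-1.57836991 -0.34042118 -0.04747191]
-29 shift [15.2, 3.5, 3.2] rv [0.001, -0.002, 0.0] [ 486. -131.  183.]
-24 shift [24.2, 5.6, 7.8] rv [0.001, -0.002, 0.0] [ 495. -129.  187.]
-17 shift [36.5, 8.4, 12.5] rv [0.001, -0.002, 0.0] [ 508. -126.  192.]
-10 shift [49.2, 11.3, 15.7] rv [0.001, -0.002, 0.0] [ 520. -123.  195.]
-3 shift [62.2, 14.2, 17.2] rv [0.001, -0.002, 0.0] [ 533. -120.  197.]
4 shift [75.3, 17.2, 17.1] rv [0.001, -0.002, 0.0] [ 547. -117.  197.]
11 shift [88.3, 20.2, 15.3] rv [0.001, -0.002, 0.0] [ 560. -114.  195.]
18 shift [101.0, 23.1, 11.9] rv [0.001, -0.002, 0.0] [ 572. -111.  191.]
25 shift [113.2, 25.9, 7.0] rv [0.001, -0.002, 0.0] [ 584. -108.  187.]
32 shift [124.7, 28.5, 0.6] rv [0.001, -0.002, 0.0] [ 596. -106.  180.]
40 shift [136.8, 31.3, -8.4] rv [0.001, -0.002, 0.0] [ 608. -103.  171.]
```

View pics/s12c.png

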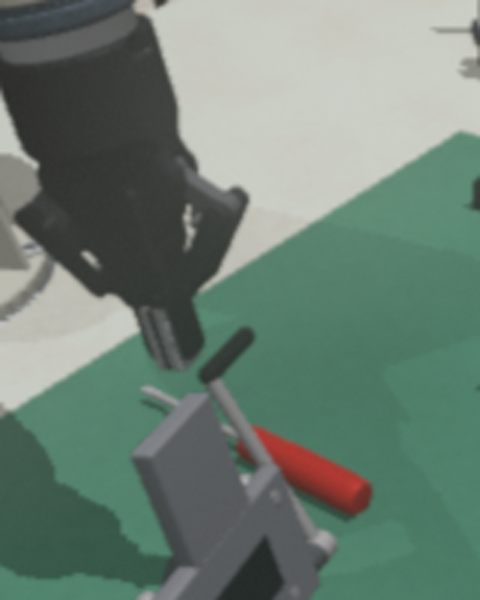

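View pics/w12.png

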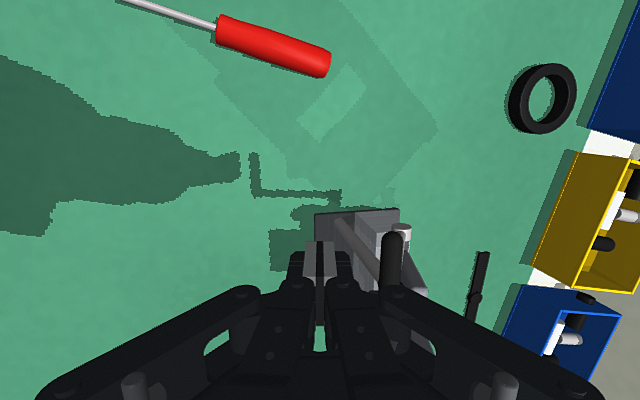

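>>> step_arm --pt "7 1.6 1 0 0 0 0" --pt "15.2 3.5 3.2 0 0 0 0" --pt "20 4.6 5.5 0 0 0 0" --pt "24.2 5.6 7.8 0 0 0 0" --pt "30 7 10.2 0 0 0 0" --pt "36.5 8.4 12.5 0 0 0 0" --pt "43 9.8 14.3 0 0 0 0" --pt "49.2 11.3 15.7 0 0 0 0"

```text
clock: 16.1
eef_pos: [520.9, -122.7, 195.3]
tcp_rot: [-0.003, 1.353, 0.222]
contact_force: [-0.4, 0.3, 0.2]
opening: -0.0
```

Run:
```python
from h import *
p,d,C,L=stub('s13'); crop(p,150,80,310,280,3,'s13c')
print(r.sense()['contact_force'])
for t in (-10,-3,4,11,18,25,32,40,46): push(np.radians(t),-2,.22)
```

```text
lean 0.261 keel x(at z55, scene-corr) 3.3
shoulder [ 93.9  94.5  96.9 101.1]
shoulder [ 92.5  93.1  94.9 100.1]
plate y [-59.6  60.5]
[ 0.20530832 -0.73906928  1.35122037]
-10 shift [-1.2, -0.1, -0.4] rv [0.001, -0.001, 0.0] [ 520. -123.  195.]
-3 shift [11.8, 2.9, 1.1] rv [0.001, -0.001, 0.0] [ 533. -120.  197.]
4 shift [24.9, 5.9, 1.0] rv [0.001, -0.001, 0.0] [ 547. -117.  197.]
11 shift [37.8, 8.8, -0.8] rv [0.001, -0.001, 0.0] [ 560. -114.  195.]
18 shift [50.5, 11.7, -4.2] rv [0.001, -0.001, 0.0] [ 572. -111.  191.]
25 shift [62.7, 14.5, -9.1] rv [0.001, -0.001, 0.0] [ 584. -108.  187.]
32 shift [74.2, 17.2, -15.5] rv [0.001, -0.001, 0.0] [ 596. -106.  180.]
40 shift [86.3, 19.9, -24.5] rv [0.001, -0.001, 0.0] [ 608. -103.  171.]
46 shift [94.5, 21.8, -32.4] rv [0.001, -0.001, 0.0] [ 616. -101.  163.]
```

View pics/s13c.png

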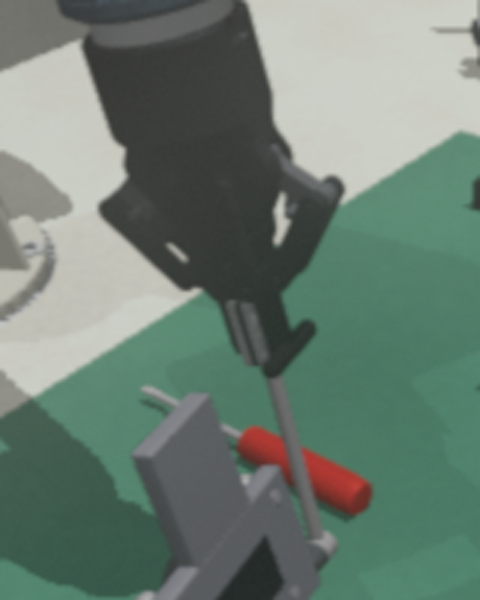

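>>> step_arm --pt "6 1.4 0.7 0 0 0 0" --pt "11.8 2.9 1.1 0 0 0 0" --pt "18.5 4.4 1.1 0 0 0 0" --pt "24.9 5.9 1 0 0 0 0" --pt "37.8 8.8 -0.8 0 0 0 0" --pt "50.5 11.7 -4.2 0 0 0 0" --pt "62.7 14.5 -9 0 0 0 0" --pt "72 16.6 -14 0 0 0 0"

```text
clock: 17.15
eef_pos: [594.6, -105.8, 181.0]
tcp_rot: [-0.004, 1.352, 0.222]
contact_force: [0.5, 0.4, 0.0]
opening: -0.0
```

Run:
```python
from h import *
p,d,C,L=stub('s14'); crop(p,150,80,330,330,2.4,'s14c')
print(r.sense()['contact_force'])
```

```text
lean 0.264 keel x(at z55, scene-corr) 3.5
shoulder [ 93.   94.9  98.9 108.7]
shoulder [93.9 94.2 95.7 99.8]
plate y [-60.1  60.2]
[ 0.22332107  0.39754936 -0.67820996]
```

View pics/s14c.png

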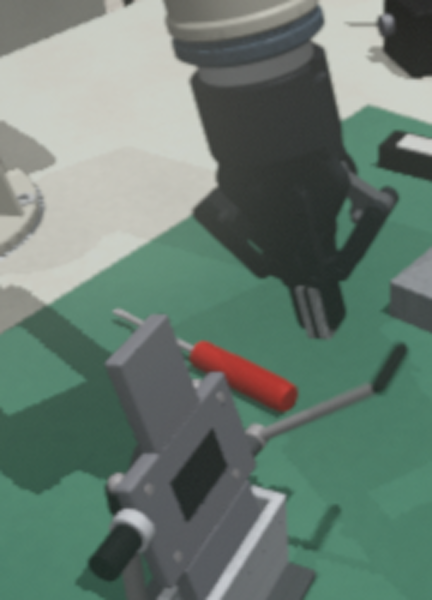

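Run:
```python
from h import *
at(3.5,1,0,.262,up=85)
```

```text
shift [-63.4, -108.0, 83.4] rv [0.0103, -0.0423, -0.0002] deg 2.5 tcp [ 531.7 -213.6  263.9]
```

>>> step_arm --pt "0 0 30 0 0 0 0" --pt "0 0 60 0 0 0 0" --pt "-5 -8 80 0 0 0 20" --pt "-20 -34 84 0.003 -0.012 0 60" --pt "-35 -62 84 0.006 -0.024 0 85" --pt "-50 -88 83.4 0.009 -0.036 0 85" --pt "-63.4 -108 83.4 0.0103 -0.0423 0 85" --pt "-63.4 -108 83.4 0.0103 -0.0423 0 85"

```text
clock: 18.2
eef_pos: [530.9, -214.8, 263.7]
tcp_rot: [0.0, 1.309, 0.223]
contact_force: [-0.6, 0.6, -0.3]
opening: 0.995
```

Run:
```python
from h import *
p,d,C,L=stub('s15'); crop(p,150,100,330,380,2.1,'s15c')
p,d,C=shot('wrist','w15'); X=cloud('wrist',d,C)[:300].reshape(-1,3); L=np.c_[(X-K0)@UX,(X-K0)@UY,X[:,2]]
Y=L[(np.abs(L[:,1])<35)&(L[:,2]>212)&(L[:,2]<230)&(L[:,0]>-80)&(L[:,0]<-20)]; print('neck top',np.percentile(Y,[1,50,99],axis=0).round(1).tolist(),cv2.minAreaRect(Y[:,:2].astype(np.float32)))
at(3.5,1,0,.262,up=0)
```

```text
lean 0.261 keel x(at z55, scene-corr) 3.3
shoulder [ 90.9  94.7  95.9 100. ]
shoulder [ 93.5  94.5  95.8 100.3]
plate y [-60.4  57.7]
neck top [[-45.8, -23.4, 213.8], [-40.5, 3.0, 221.5], [-34.4, 25.2, 223.6]] ((-39.628501892089844, 0.6286487579345703), (49.60759735107422, 13.678027153015137), 88.41607666015625)
shift [21.3, 4.8, -82.0] rv [-0.0003, -0.0001, 0.0006] deg 0.0 tcp [ 553.1 -208.7  181.8]
```

View pics/s15c.png

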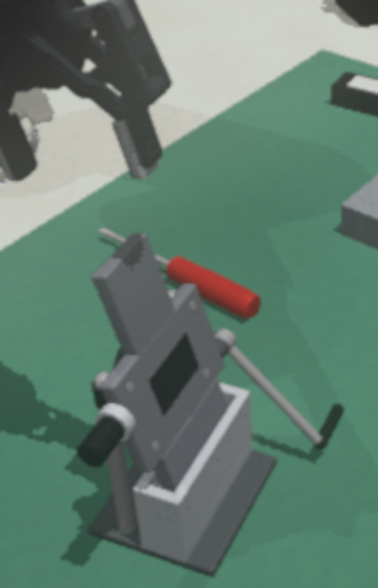

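View pics/w15.png

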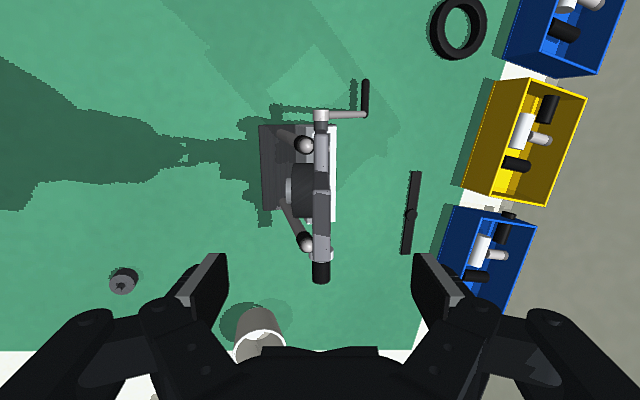

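Run:
```python
from h import *
for t in('s15','w15'):
    p,d,C=load(t); X=cloud('x',d,C)[:300].reshape(-1,3) if t[0]=='w' else cloud('x',d,C).reshape(-1,3)
    L=np.c_[(X-K0)@UX,(X-K0)@UY,X[:,2]]
    Y=L[(L[:,1]>76)&(L[:,1]<112)&(L[:,2]>6)&(L[:,2]<70)&(L[:,0]>30)&(L[:,0]<110)]
    print(t,len(Y),np.percentile(Y,[2,50,98],axis=0).round(1).tolist())
```

```text
s15 80 [[63.5, 76.9, 23.7], [69.0, 90.9, 26.6], [72.7, 104.6, 28.8]]
w15 232 [[64.7, 76.1, 22.9], [68.0, 92.5, 27.2], [73.8, 108.0, 29.6]]
```

>>> step_arm --pt "2 0.5 -8 0 0 0 85" --pt "5.5 1.2 -21 0 0 0 85" --pt "9.5 2.1 -36 0 0 0 85" --pt "13.5 3 -51 0 0 0 85" --pt "17 3.8 -65 0 0 0 85" --pt "20 4.5 -77 0 0 0 85" --pt "21.3 4.8 -82 0 0 0 85" --pt "21.3 4.8 -82 0 0 0 85"

```text
clock: 19.3
eef_pos: [553.1, -208.7, 181.6]
tcp_rot: [0.002, 1.309, 0.227]
contact_force: [0.1, -0.1, -0.2]
opening: 0.999
```

Run:
```python
from h import *
p,d,C=shot('wrist','w16'); print(r.sense()['contact_force'])
at(3.5,1,0,.262)
```

```text
[-0.85081465  0.05308699 -0.61246597]
shift [-0.1, 0.1, -0.2] rv [-0.0002, 0.0001, 0.0007] deg 0.0 tcp [ 553.1 -208.7  181.8]
```

View pics/w16.png

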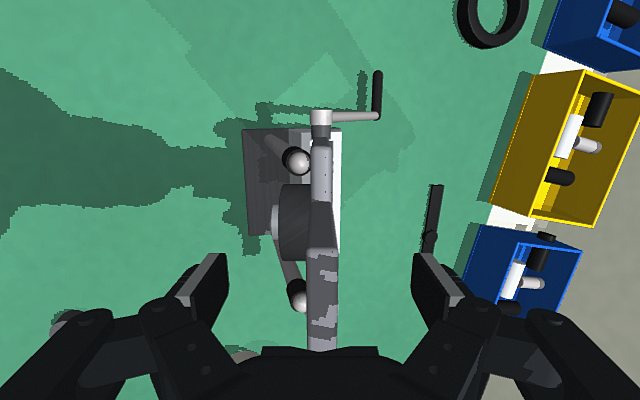

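>>> step_arm --pt "0 0 0 0 0 0 40" --pt "0 0 0 0 0 0 20" --pt "0 0 0 0 0 0 5" --pt "0 0 0 0 0 0 5" --pt "0 0 0 0 0 0 5" --pt "0 0 0 0 0 0 5" --pt "0 0 0 0 0 0 5" --pt "0 0 0 0 0 0 5" --force 60

```text
clock: 20.35
eef_pos: [553.6, -208.9, 182.3]
tcp_rot: [-0.001, 1.308, 0.224]
contact_force: [1.8, -0.0, 3.3]
opening: 0.134
```

Run:
```python
from h import *
s=r.sense();print(s['contact_force'],s['opening']); stub('s17')
b=None
for l in (.262,.21,.16,.11,.06,.02): at(2.5,1,1.5,l)
```

```text
[ 1.78224549 -0.00351347  3.27804117] 0.13375046910499275
lean 0.269 keel x(at z55, scene-corr) 3.9
shoulder [ 91.6  93.6  95.7 100.4]
shoulder [92.8 93.9 95.6 99.8]
plate y [-60.1  57.9]
shift [-1.4, -0.0, 1.0] rv [-0.0, 0.0008, 0.0008] deg 0.1 tcp [ 552.2 -209.   183.3]
shift [5.1, 1.4, 2.6] rv [-0.0116, 0.0515, 0.0008] deg 3.0 tcp [ 558.6 -207.5  184.9]
shift [11.4, 2.9, 3.8] rv [-0.0228, 0.1002, 0.0008] deg 5.9 tcp [ 564.9 -206.   186.1]
shift [17.7, 4.3, 4.7] rv [-0.0339, 0.149, 0.0008] deg 8.8 tcp [ 571.3 -204.6  187. ]
shift [24.1, 5.8, 5.3] rv [-0.045, 0.1977, 0.0008] deg 11.6 tcp [ 577.6 -203.1  187.6]
shift [29.2, 7.0, 5.5] rv [-0.0539, 0.2367, 0.0008] deg 13.9 tcp [ 582.8 -202.   187.8]
```

>>> step_arm --pt "-0.5 0 1 0 0 0 5" --pt "5.1 1.4 2.6 -0.0116 0.0515 0 5" --pt "11.4 2.9 3.8 -0.0228 0.1002 0 5" --pt "17.7 4.3 4.7 -0.0339 0.149 0 5" --pt "24.1 5.8 5.3 -0.045 0.1977 0 5" --pt "29.2 7 5.5 -0.0539 0.2367 0 5" --pt "29.2 7 5.5 -0.0539 0.2367 0 5" --pt "29.2 7 5.5 -0.0539 0.2367 0 5"

```text
clock: 21.4
eef_pos: [581.7, -201.8, 186.9]
tcp_rot: [0.046, 1.552, 0.27]
contact_force: [-0.2, -0.2, -3.3]
opening: 0.136
```

Run:
```python
from h import *
s=r.sense();print(s['contact_force'],s['opening'])
p,d,C,L=stub('s18'); crop(p,150,120,330,380,2.3,'s18c')
Y=L[(L[:,1]>76)&(L[:,1]<112)&(L[:,2]>5)&(L[:,2]<70)&(L[:,0]>30)&(L[:,0]<110)]; print('bar',len(Y),np.percentile(Y,[2,50,98],axis=0).round(1).tolist())
at(2.5,1,1.5,.02)
```

```text
[-0.22942609 -0.19690604 -3.26771783] 0.13551406491078488
lean 0.339 keel x(at z55, scene-corr) 21.8
shoulder [ 91.2  94.6  96.4 105.4]
shoulder [ 93.9  95.   96.8 104.7]
plate y [-59.7  56.6]
bar 90 [[51.3, 76.2, 7.5], [57.1, 90.2, 11.7], [60.8, 106.5, 14.8]]
shift [1.1, -0.1, 0.6] rv [-0.0005, -0.0011, 0.0009] deg 0.1 tcp [ 582.8 -202.   187.8]
```

View pics/s18c.png

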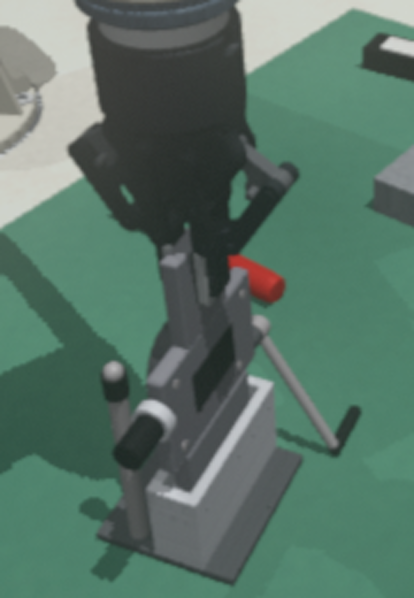

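Run:
```python
from h import *
p,d,C=shot('scene','s19')
X=cloud('x',d,C)[80:370,130:350].reshape(-1,3); L=np.c_[(X-K0)@UX,(X-K0)@UY,X[:,2]]
Y=L[(L[:,2]>78)&(L[:,2]<190)&(np.abs(L[:,1])<24)&(L[:,0]>-5)&(L[:,0]<14)]
for _ in range(4):
    c=np.polyfit(Y[:,2],Y[:,0],1); e=Y[:,0]-np.polyval(c,Y[:,2]); Y=Y[np.abs(e)<2.5]
print(len(Y),c,'keel x',np.polyval(c,55)-6+.6)
for a in range(78,200,15):
    Z=L[(L[:,2]>a)&(L[:,2]<a+15)&(np.abs(L[:,1])<24)&(np.abs(L[:,0])<20)];print(a,np.percentile(Z[:,0],[10,50,90]).round(1))
A=L[(L[:,2]>100)&(L[:,2]<160)&(np.abs(L[:,1])<50)&(L[:,0]>2)&(L[:,0]<12)]; print('yaw slope',np.polyfit(A[:,1],A[:,0],1))
p,d,C=shot('top','t19'); s=r.sense(); print(s['eef_pos'],s['contact_force'],s['clock'])
crop(p,340,120,500,240,5,'t19c')
```

```text
1021 [-0.01865451  6.71485924] keel x 0.2888611525596744
78 [4.1 5.  5.5]
93 [3.9 4.6 5. ]
108 [4.2 4.8 5.4]
123 [4.4 4.9 5.5]
138 [3.1 4.1 4.9]
153 [2.8 3.5 4.2]
168 [2.6 3.2 3.7]
183 [ 2.5  3.5 11.5]
198 [ 2.6  8.9 15.7]
yaw slope [7.72980028e-04 4.27052358e+00]
[ 581.94202517 -202.03256161  187.51769568] [-0.47317047 -1.00151632 -4.62129913] 21.55
```

View pics/t19.png

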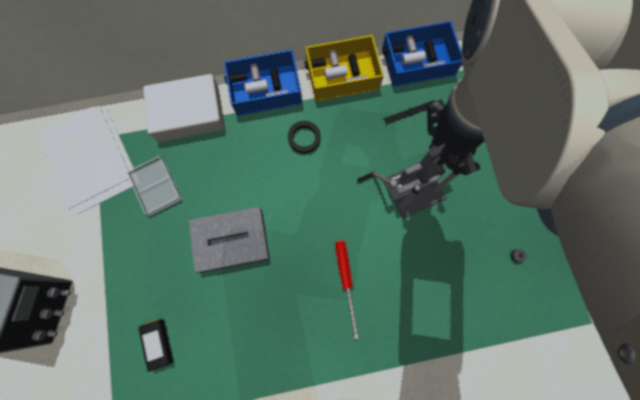

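Run:
```python
from h import *
s=r.sense(); print(s['opening'],s['clock'],s['qvel'].round(4)); print(order.sign_off())
```

```text
0.12984097605654646 21.55 [-0.     -0.0003 -0.0061  0.0004  0.0031  0.0029]
the job is handed in; nothing more can be done
None
```

I moved the stub into the cradle channel and let it lean back on the posts. I then flipped the leg over with closed fingers along its arc, and finished holding the stub upright by its neck. The job was handed in at 21.6 s and reported no verdict.

**After letting go in the channel:** the stub leaned back 0.26 rad with its keel about 3 mm off the channel centre. The leg was still folded.

**After the flip:** the bar stood at about 68 mm forward and 23 mm high, which matches the leg being at its stop. The stub had not moved.

**At the end, while holding it upright:**
- The stub leaned 0.02 rad, with the keel about 0.3 mm across from centre and the facing aligned with the cradle.
- The force reading showed the gripper carrying the stub, so the keel hangs just clear of the floor, by roughly 1–2 mm from the bar's height.
- The bar's position matched the leg at its stop.
- The gripper held at an opening of 11 mm with a commanded 60 N grip. I did not measure the contact force itself.

**Checks that failed or were limited:**
- One automatic lean fit at the end gave a false 0.34 rad, because hub and post points fell inside its window. A fit to the front face alone gave the 0.02 rad above.
- In the last top picture the other things that could be seen were where they started. The arm hid the pot, so I could not check it there.

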